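# Stack the washed ledge tins to air, ledges alternating

### The job

Stack the washed baking tins that have an end ledge on the one already standing on the wire rack, upright and squarely in line, so that they air. First set the deep ledge tin on it, ledge to the opposite end, stepped along so that its plain end rests on the rack tin's ledge and reaches the ledge's outer edge; then set the shallow ledge tin on the deep one in the same way, turned back again, its plain end on the deep tin's ledge. Leave the rack tin where it stands, and let go of both tins.

Things in the scene. Friction and masses are not known exactly. Their poses are not given: they have to be found in the camera images.
- base_tin: Dark steel open tin, straight walls, outside 140 x 56 x 45 mm deep; at one end a flat ledge 32 long, 56 wide, 4 mm thick sticks out flush with the rim. Origin: centre of basin underside (ledge not counted); x along its length to the ledge, z up. About 0.35 kg, loose, stands on a fixed 12 mm high wire rack at the robot's left, ledge roughly to +y. Bottom of the stack.
- deep_tin: Dark steel open tin, straight walls, outside 140 x 56 x 45 mm deep; at one end a flat ledge 32 long, 56 wide, 4 mm thick sticks out flush with the rim. Origin: centre of basin underside (ledge not counted); x along its length to the ledge, z up. About 0.2 kg, on the counter, ledge roughly to -y; a ledgeless look-alike is not wanted. Stacked: origin 32 mm along base tin's +x, 45 mm up, x reversed.
- shallow_tin: Dark steel open tin, straight walls, outside 140 x 56 x 30 mm deep; at one end a flat ledge 32 long, 56 wide, 4 mm thick sticks out flush with the rim. Origin: centre of basin underside (ledge not counted); x along its length to the ledge, z up. About 0.15 kg, on the counter, ledge roughly to +y. Stacked: origin 32 mm along the deep tin's +x, 45 mm above its origin, x reversed to it.
Mind the look-alikes: they are no part of the job. What is shaped like the shallow_tin but green is not meant.

How it is judged (in metres and radians):
On the way, in this order (a step that is already met when the one before it is completed fails the run):
1. the deep tin stands released on the rack tin, its plain end on that tin's ledge, its own ledge at the other end (x of deep_tin in the frame of base_tin between 0.016 and 0.048 m and y of deep_tin in the frame of base_tin between -0.014 and 0.014 m and z of deep_tin in the frame of base_tin between 0.038 and 0.052 m and x of base_tin in the frame of deep_tin above 0.01 m and angle between the x axis of deep_tin and the x axis of base_tin, either way round below 0.21 rad and angle between deep_tin's own z axis and vertical below 0.09 rad and linear speed of deep_tin below 0.02 m/s and contact force between the fingers and deep_tin below 0.3 N), for 0.2 s.
2. the shallow tin stands released on the deep tin, its plain end on the deep tin's ledge, its own ledge at the other end (x of shallow_tin in the frame of deep_tin between 0.016 and 0.048 m and y of shallow_tin in the frame of deep_tin between -0.014 and 0.014 m and z of shallow_tin in the frame of deep_tin between 0.038 and 0.052 m and x of deep_tin in the frame of shallow_tin above 0.01 m and angle between the x axis of shallow_tin and the x axis of deep_tin, either way round below 0.21 rad and angle between shallow_tin's own z axis and vertical below 0.09 rad and linear speed of shallow_tin below 0.02 m/s and contact force between the fingers and shallow_tin below 0.3 N), for 0.2 s.
At the end, for the whole second after the job is handed in: Each upper tin rests upright (5 deg), still and released on the tin below, origin 16 to 48 mm (ideal 32) towards that tin's ledge, 14 mm sideways, 38 to 52 mm up, in line within 12 deg, its ledge at the opposite end; the rack tin upright, within 30 mm of its start (all of step 1 and all of step 2 and distance of base_tin from where it was at the start of the episode below 0.03 m and angle between base_tin's own z axis and vertical below 0.09 rad); the robot touches nothing.
It also fails if it takes over 59 s, if anything falls off the work surface, if the arm or the gripper's body presses on something with over 40 N, if the wrist force passes 120 N, or if a joint passes its speed limit or range.

### The arm

A 7-joint arm with a two-finger parallel gripper is mounted at the origin on the work surface. World frame = base frame: x ahead of the robot, y to its left, z up, the work surface at z = 0. Lengths are in mm, angles in rad, forces in N, time in s.
With the tool pointing down it reaches from about 425 to 825 mm from the base axis. Payload 3.6 kg.
Tool frame: the origin (TCP) lies at the very end of the fingers, on their centre line; the grasp point (between the pads) lies behind it (hold_point_z is the z of the grasp point in the tool frame, in mm); z points along the fingers, y is the line along which they close (so a half turn about z gives the same grasp; the last joint's range is limited). The gripper opens to 85 mm and grips with 20 to 120 N. Pads are 22 mm wide; open, the fingers measure 114 mm over their backs; the gripper's body (76 mm by 85 mm) begins 54 mm behind the grasp point. The pads swing forward as they close: fully open they stand 13 mm farther back than shut.
Start: joints at [-1.232, 0.615, -0.013, 1.423, 0.008, 1.103, -0.04], TCP at [232.467, 606.976, 202.597] pointing down, gripper open.
Joint ranges: [-3.12, 3.12], [-0.3, 2.06], [-1.34, 1.32], [0.26, 2.42], [-1.36, 4.5], [0.01, 1.98], [-2.84, 2.84]. Speed limits (rad/s): [2.79, 2.79, 3.14, 3.14, 3.14, 3.14, 3.14].

### API

Orientations are given as a unit quaternion [w, x, y, z].
In Python, from workcell import * gives the robot as it stands. The module is installed in compiled form; this text tells all that it offers.
- The arm moves only by the tool arm_command, never from a script. Its argument "steps" is text: rows parted by semicolons, each of 7 numbers parted by spaces: the turn, a rotation vector about the tool's x, y, z in degrees, then the shift along the tool's x, y, z in m, then the opening, from 0 (shut) to 1 (fully open). In form: ax ay az tx ty tz claw; .... A call has 1 to 5 rows; each row is the pose to reach, as a shift and turn from the pose commanded when the call began, along the tool's axes at that moment; what a row does not reach only later rows make up. A row lasts 1/8 s, in which the tool goes at most 62.5 mm and 10.7 degrees, less where a joint would pass 70% of its speed; a pose out of reach is approached as far as the arm can. A call with a gripper value outside its range is refused whole. The fingers move at their own pace and stop on an object; "squeeze" is the grip in N (left out, the last holds). Time passes only in rows, so rows that repeat a pose let the fingers close. It gives the time, the measured TCP pose, the force, the opening and the grip force at its end, in the units of the state.
- get_obs(): the state, without advancing time (a new reading comes with each control period).
- get_image(name): name is "side" or "top" or "wrist"; returns a dict with "image" (420x560x3 uint8, blue, green, red), "depth" (420x560 float32, mm along the optical axis (not along the pixel's ray), 0 where there is no reading), "fovy" (degrees; the focal length in pixels is half the picture's height over the tangent of half this angle, whatever the lens; pixels are square), "cx", "cy" (the principal point, pixels), "R" (3x3) and "t" (3): a world point X has camera coordinates R X + t; the wrist camera has in their place "tool_from_camera" (4x4, takes a point from camera to tool coordinates, whose origin is the TCP and whose axes are the flange's). Camera axes: x right, y down, z forward; pixel columns grow to the right and rows downward; lengths in mm; the calibration is good to about 2 mm. A picture is of the moment at which its call begins: read the wrist's pose just before it.
- close_job(): hands the job in; it is judged then, once.
The state is a dict: "t": time; "joint_positions": joint angles; "dq": joint speeds; "tau": joint torques, N m; "ee_pos": TCP position; "tcp_rot": TCP orientation; "ft_force": force on the tool from outside, world axes, zero at the start; "moment": the same for the moment, N m; "gripper_width": finger opening in mm; "grasp_force": force on a finger pad.
Only numpy, scipy, OpenCV 4.12 (cv2) and the standard library are available. Lean on these libraries where they do the work, as an engineer would, in place of code of your own. Each camera call takes 0.05 s, during which the arm holds its last target. There are 200 camera calls.

## Working session

There is one attempt and no reset: what is moved stays moved. The work goes in short steps, Python scripts to look and compute and a tool call to move; the robot and the scene stay as the last step left them, time stands still between calls to the robot, and variables do not carry over. Pictures are saved under pics/ and viewed, at most 10 in all, crops included, and the job is handed in when it is done.

Besides the shell and the picture viewer there is one more tool, called as name(argument=value, ...) on one line, values as JSON. arm_command: Moves the arm, as the interface text tells. Its arguments: {"type":"object","properties":{"steps":{"type":"string"},"squeeze":{"type":"number"}},"required":["steps"]}

```bash
mkdir -p pics; cat > h.py <<'E'
from workcell import *
import numpy as np, cv2
from scipy.spatial.transform import Rotation as Ro
def foc(d): return d["image"].shape[0]/2/np.tan(np.radians(d["fovy"])/2)
def cloud(d, Rwc=None, twc=None):
    f=foc(d); z=d["depth"]; v,u=np.mgrid[0:420,0:560]
    P=np.stack([(u-d["cx"])/f*z,(v-d["cy"])/f*z,z],-1)
    if Rwc is None: return (P-np.asarray(d["t"]))@np.asarray(d["R"])
    return P@Rwc.T+twc
def wrist():
    o=get_obs(); d=get_image("wrist"); q=o["tcp_rot"]
    T=np.eye(4); T[:3,:3]=Ro.from_quat(list(q[1:])+[q[0]]).as_matrix(); T[:3,3]=o["ee_pos"]
    M=T@np.asarray(d["tool_from_camera"]); return d,cloud(d,M[:3,:3],M[:3,3]),o
E
python3 - <<'E'
from h import *
o=get_obs(); print({k:np.round(v,3) for k,v in o.items()})
import os
print(Ro.from_quat(list(o["tcp_rot"][1:])+[o["tcp_rot"][0]]).as_matrix().round(2))
for n in ["top","side"]:
    d=get_image(n); cv2.imwrite(f"pics/{n}.png",d["image"]); np.save(n+".npy",d,allow_pickle=True); print(n,d["fovy"],np.round(d["R"],2),d["t"])
E
```

```text
{'t': np.float64(0.0), 'joint_positions': array([-1.231,  0.616, -0.013,  1.425,  0.008,  1.103, -0.04 ]), 'dq': array([ 0.   ,  0.   , -0.001,  0.002, -0.   , -0.001, -0.002]), 'tau': array([ 0.0000e+00, -4.6921e+01,  2.5900e-01, -1.7104e+01,  1.0000e-02,
        1.0000e-02,  0.0000e+00]), 'ee_pos': array([232.196, 606.205, 201.411]), 'tcp_rot': array([-0.   ,  0.182,  0.983, -0.001]), 'ft_force': array([0.306, 0.253, 0.149]), 'moment': array([-0.027, -0.054, -0.035]), 'grasp_force': np.float64(0.0), 'gripper_width': np.float64(85.261)}
[[-0.93  0.36 -0.  ]
 [ 0.36  0.93 -0.  ]
 [-0.   -0.   -1.  ]]
top 48.19521948531218 [[ 0.01 -1.   -0.  ]
 [-1.   -0.01 -0.1 ]
 [ 0.1   0.   -1.  ]] [ 16.69506167 479.41781597 898.66162845]
side 57.12936396833509 [[ 0.95 -0.31  0.01]
 [-0.14 -0.46 -0.88]
 [ 0.28  0.83 -0.48]] [-432.05216195  109.21130826  640.8669895 ]
```

View pics/top.png

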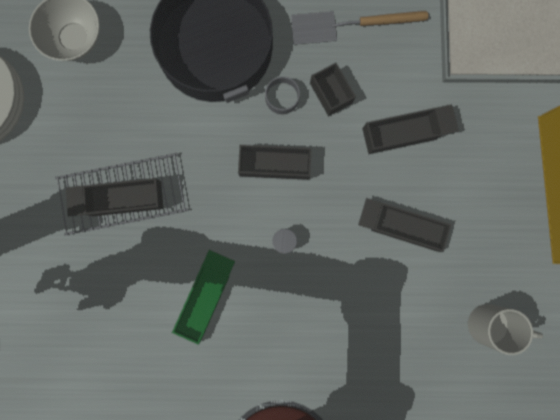

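View pics/side.png

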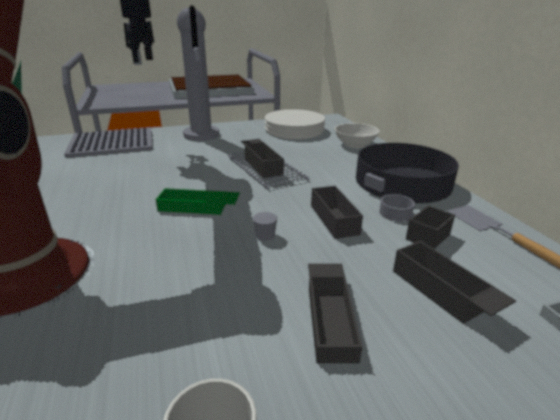

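Top view candidates are listed here with their pixels.
- **Rack tin:** (122,195), ledge at left (77,197).
- **Deep ledge tin:** (403,130), ledge at right (447,118).
- **Shallow ledge tin:** (410,225), ledge at left (372,212).
- **Look-alikes:** ledgeless tin (275,161), small tin (333,88), green tin (205,297).

The side view agrees: deep tin near (450,280) and shallow near (333,310).

```bash
cat >> h.py <<'E'
def rim(P,dist,c,h,r=130,tol=7):
    m=(np.abs(P[...,2]-h)<tol)&(np.hypot(P[...,0]-c[0],P[...,1]-c[1])<r)&(dist>0)
    n,l,s,_=cv2.connectedComponentsWithStats(m.astype(np.uint8),connectivity=8)
    k=1+np.argmax(s[1:,4]); m=l==k
    p=P[m]; rc=cv2.minAreaRect(p[:,:2].astype(np.float32)); b=cv2.boxPoints(rc)
    e=b[1]-b[0]; e2=b[2]-b[1]; L=e if np.hypot(*e)>np.hypot(*e2) else e2
    a=L/np.hypot(*L); ctr=np.array(rc[0])
    q=(p[:,:2]-ctr)@a
    # ledge end = filled end: more mass
    if (q>50).sum()<(q<-50).sum(): a=-a
    return dict(n=int(s[k,4]),ctr=ctr.round(1),size=np.round(rc[1],1),yaw=np.degrees(np.arctan2(a[1],a[0])).round(1),orig=(ctr-16*a).round(1),z=np.median(p[:,2]).round(1),zs=np.percentile(p[:,2],[5,95]).round(1),mass=((q>50).sum(),(q<-50).sum()))
E
python3 - <<'E'
from h import *
d=np.load("top.npy",allow_pickle=True).item(); P=cloud(d)
for n,uv in dict(base=(122,195),deep=(403,130),shal=(410,225),la=(275,161)).items():
    c=P[uv[1],uv[0]]; print(n,c.round(1))
    for h in ([57,50] if n=="base" else [45,30]):
        try: print("  ",h,rim(P,d["depth"],c,h))
        except Exception as e: print(e)
for uv in [(77,197),(447,118),(372,212),(300,240)]: print(uv,P[uv[1],uv[0]].round(1))
for n in "x": 
    # heightmap of scene
    Z=P[...,2]; Z[d["depth"]==0]=0
    print((Z[100:150:6,355:470:5]).round(0).astype(int)); print(Z[190:255:6,355:460:5].round(0).astype(int))
cv2.imwrite("pics/c1.png",cv2.resize(d["image"][90:260,340:480],None,fx=3.5,fy=3.5,interpolation=2))
E
```

```text
base [503.6 316.7  17.4]
   57 {'n': 1005, 'ctr': array([496.1, 323.8]), 'size': array([ 56.8, 172.7]), 'yaw': np.float32(96.5), 'orig': array([497.9, 307.9]), 'z': np.float64(57.7), 'zs': array([52.3, 60.7]), 'mass': (np.int64(163), np.int64(575))}
   50 {'n': 219, 'ctr': array([517.8, 322.7]), 'size': array([ 49.9, 141.1]), 'yaw': np.float32(118.8), 'orig': array([525.6, 308.7]), 'z': np.float64(52.0), 'zs': array([43.7, 56.8]), 'mass': (np.int64(23), np.int64(95))}
deep [ 641.6 -245.6    5.9]
   45 {'n': 977, 'ctr': array([ 639.1, -252.2]), 'size': array([ 56.9, 172.6]), 'yaw': np.float32(-77.4), 'orig': array([ 635.6, -236.6]), 'z': np.float64(45.3), 'zs': array([40.2, 47.9]), 'mass': (np.int64(544), np.int64(170))}
   30 {'n': 168, 'ctr': array([ 659.1, -242. ]), 'size': array([136.9,  43. ]), 'yaw': np.float32(-97.2), 'orig': array([ 661.1, -226.1]), 'z': np.float64(30.0), 'zs': array([23.9, 36.6]), 'mass': (np.int64(13), np.int64(68))}
shal [ 448.8 -256.4    3.6]
attempt to get argmax of an empty sequence
   30 {'n': 938, 'ctr': array([ 449.3, -237.7]), 'size': array([173.2,  
[... 1429 characters left out ...]
 1  1  2  0  1  2  1  2  0  1  0 -2  1]
 [ 3  2 -1  1  2  0  1  3  0 -1  0  2  0  1  1  0  0  1  1  3  3]
 [ 0  2 31 30 30 30  2  2  0  4  2  1  3  1  1 -1  0  2  0  2  0]
 [-2  1 33 31 32 31  4 13 34 31  3  0  2  1  0  2  1  4  2 -1  1]
 [ 2  2 29 31 31  4  5  2  7  5  6 17 30 32  1 -1  1  0  1  6  4]
 [ 4 32 31 31 31  4  3  3  2  4  3  5  0  5  8 17 33 -1  3  2 -1]
 [-1  3 35 29 32  4  3  7  4  4  6  6  6  7  5  5  4  3 12 32 -2]
 [ 3  2  0 -1 -1 16 30  5  5  4  2  6  5  4  4  4  4  4 21 -2  1]
 [ 0  3  3  0  0  3  2  0  3 25 31  5  3  2  2  2  6  7 30  1  4]
 [ 4  1  0  1  5  0  1  2 -1  2  1 -1  1 31 30  4  5 12 31  1  0]
 [ 2  0  1  1  1  0  2  0  2  2  0  0  0  2  1  3  9 30  2  1  1]]
```

View pics/c1.png

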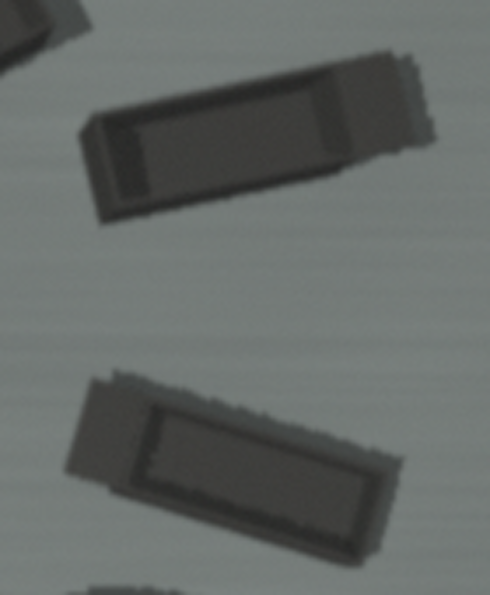

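The close crop confirms the upper tin is the deep one (rim 45 mm, ledge to -y) and the lower is the shallow one (rim 31 mm, ledge to +y). Next I work out the hover move over the deep tin.

```bash
cat > go.py <<'E'
from h import *
import sys
def go(x,y,z,ang):
    o=get_obs(); q=o["tcp_rot"]; R=Ro.from_quat(list(q[1:])+[q[0]]).as_matrix()
    a=np.radians(ang); X=np.array([np.cos(a),np.sin(a),0]); Z=np.array([0,0,-1.]); T=np.stack([X,np.cross(Z,X),Z],1)
    print("t",o["t"].round(2),"pos",np.round(o["ee_pos"],1),"f",np.round(o["ft_force"],1),"w",o["gripper_width"].round(1),"gf",o["grasp_force"].round(1))
    print("turn",np.degrees(Ro.from_matrix(R.T@T).as_rotvec()).round(1),"shift m",(R.T@(np.array([x,y,z])-o["ee_pos"])/1000).round(4))
if __name__=="__main__": go(*map(float,sys.argv[1:5]))
E
python3 -c "
import workcell; print([ (n,getattr(workcell,n)) for n in dir(workcell) if n[0]!='_'])"
python3 go.py 637 -243 150 102.6
```

```text
[('MotionError', <class 'workcell.MotionError'>), ('close_job', <function connect.<locals>.done at 0x7f9f2686b7e0>), ('get_image', <function make.<locals>.drawn_camera at 0x7f9f268f80e0>), ('get_obs', <function make.<locals>.<lambda> at 0x7f9f268f85e0>), ('hold_point_z', -18.700000000000003)]Traceback (most recent call last):
  File "go.py", line 8, in <module>
    if __name__=="__main__": go(*map(float,sys.argv[1:5]))
                             ~~^^^^^^^^^^^^^^^^^^^^^^^^^^^
  File "go.py", line 6, in go
    print("t",o["t"].round(2),"pos",np.round(o["ee_pos"],1),"f",np.round(o["ft_force"],1),"w",o["gripper_width"].round(1),"gf",o["grasp_force"].round(1))
              ^^^^^^^^^^^^
AttributeError: 'float' object has no attribute 'round'
```

```bash
sed -i 's/o\["t"\].round(2)/round(float(o["t"]),2)/;s/o\["gripper_width"\].round(1)/round(float(o["gripper_width"]),1)/;s/o\["grasp_force"\].round(1)/round(float(o["grasp_force"]),1)/' go.py
python3 go.py 637 -243 150 102.6
```

```text
t 0.1 pos [232.2 606.3 201.5] f [-0.1 -0.7  0.6] w 85.2 gf 0.0
turn [-0.1  0.1 56.4] shift m [-0.6818 -0.6482  0.0531]
```

arm_command(steps="0 0 10 -0.04 -0.038 0 1; 0 0 20 -0.08 -0.076 0 1; 0 0 30 -0.12 -0.114 0 1; 0 0 40 -0.16 -0.152 0 1; 0 0 50 -0.2 -0.19 0 1", squeeze=40)

```text
t: 0.72
ee_pos: [351.7, 356.1, 202.4]
tcp_rot: [-0.0, 0.583, 0.813, -0.0]
ft_force: [0.7, -0.1, 0.1]
gripper_width: 85.5
grasp_force: 0.0
```

```bash
python3 go.py 637 -243 150 102.6
```

```text
t 0.72 pos [351.7 356.1 202.4] f [ 0.7 -0.1  0.1] w 85.5 gf 0.0
turn [-0.   0.   6.1] shift m [-0.659   0.0779  0.0525]
```

arm_command(steps="0 0 6 -0.062 0.007 0 1; 0 0 6 -0.124 0.014 0 1; 0 0 6 -0.186 0.021 0 1; 0 0 6 -0.248 0.028 0 1; 0 0 6 -0.31 0.035 0 1")

```text
t: 1.35
ee_pos: [485.9, 74.8, 202.5]
tcp_rot: [-0.0, 0.622, 0.783, 0.0]
ft_force: [1.2, 0.4, 0.8]
gripper_width: 85.6
grasp_force: 0.0
```

```bash
python3 go.py 637 -243 150 102.6
```

```text
t 1.35 pos [485.9  74.8 202.5] f [1.2 0.4 0.8] w 85.6 gf 0.0
turn [-0.  -0.   0.5] shift m [-0.3437  0.0753  0.0523]
```

arm_command(steps="0 0 0.4 -0.06 0.013 0 1; 0 0 0.4 -0.12 0.026 0 1; 0 0 0.4 -0.18 0.04 0 1; 0 0 0.4 -0.24 0.053 0.02 1; 0 0 0.4 -0.3 0.066 0.03 1")

```text
t: 1.98
ee_pos: [617.0, -200.2, 171.4]
tcp_rot: [-0.001, 0.625, 0.781, 0.0]
ft_force: [1.3, 0.3, -0.1]
gripper_width: 85.1
grasp_force: 0.0
```

arm_command(steps="0 0 0 -0.005 0.001 0.01 1; 0 0 0 -0.005 0.001 0.02 1")

```text
t: 2.22
ee_pos: [618.4, -203.8, 151.6]
tcp_rot: [-0.001, 0.625, 0.78, -0.0]
ft_force: [0.2, 1.6, -0.4]
gripper_width: 85.5
grasp_force: 0.0
```

```bash
python3 go.py 637 -243 150 102.6; python3 - <<'E'
from h import *
d,P,o=wrist(); cv2.imwrite("pics/w1.png",d["image"]); print(d["tool_from_camera"])
print(rim(P,d["depth"],(637,-243),45)); print(rim(P,d["depth"],(637,-243),45,tol=4))
E
```

```text
t 2.23 pos [ 618.4 -203.8  151.6] f [ 0.2  1.6 -0.4] w 85.5 gf 0.0
turn [-0.1 -0.1 -0. ] shift m [-0.0423  0.0097  0.0015]
[[-3.36170955e-05 -9.52966558e-01 -3.03075466e-01  7.83210953e+01]
 [ 9.99999196e-01  3.52253455e-04 -1.21851774e-03  4.10673845e-01]
 [ 1.26796603e-03 -3.03075263e-01  9.52965780e-01 -1.71906623e+02]
 [ 0.00000000e+00  0.00000000e+00  0.00000000e+00  1.00000000e+00]]
{'n': 3252, 'ctr': array([ 639.2, -252.1]), 'size': array([ 56.1, 172. ]), 'yaw': np.float32(-77.4), 'orig': array([ 635.7, -236.5]), 'z': np.float64(45.4), 'zs': array([40.5, 46.6]), 'mass': (np.int64(1760), np.int64(673))}
{'n': 3068, 'ctr': array([ 639.2, -252.1]), 'size': array([ 56.1, 172. ]), 'yaw': np.float32(-77.4), 'orig': array([ 635.7, -236.5]), 'z': np.float64(45.5), 'zs': array([43.6, 46.6]), 'mass': (np.int64(1683), np.int64(612))}
```

View pics/w1.png

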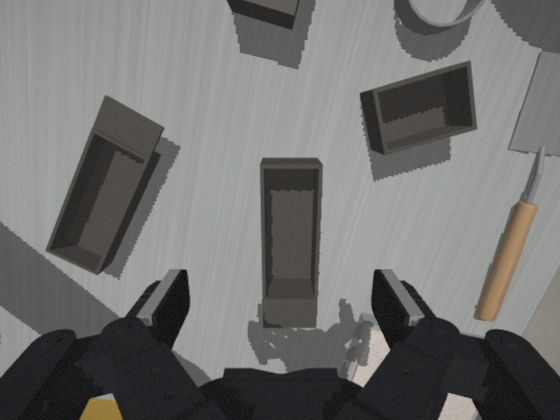

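The wrist view shows the deep tin at (291,243) with its ledge at (290,310), lined up between the fingers. The small tin at (420,105) is clear of them. I'll descend now.

arm_command(steps="0 0 0 -0.042 0.0097 0 1; 0 0 0 -0.042 0.0097 0.05 1; 0 0 0 -0.042 0.0097 0.1 1; 0 0 0 -0.042 0.0097 0.12 1; 0 0 0 -0.042 0.0097 0.12 1")

```text
t: 2.9
ee_pos: [637.2, -241.0, 32.2]
tcp_rot: [-0.001, 0.624, 0.781, -0.0]
ft_force: [-0.5, 0.0, 0.8]
gripper_width: 85.3
grasp_force: 0.0
```

```bash
python3 go.py 637.2 -243.3 11 102.6
```

```text
t 2.9 pos [ 637.2 -241.    32.2] f [-0.5  0.   0.8] w 85.3 gf 0.0
turn [-0.1 -0.1  0.2] shift m [-0.0023 -0.0004  0.0212]
```

arm_command(steps="0 0 0 -0.002 0 0.02 1; 0 0 0 -0.002 0 0.021 1; 0 0 0 -0.002 0 0.021 0; 0 0 0 -0.002 0 0.021 0; 0 0 0 -0.002 0 0.021 0")

```text
t: 3.52
ee_pos: [641.6, -245.9, 15.6]
tcp_rot: [0.004, 0.625, 0.781, 0.002]
ft_force: [5.1, 0.8, 7.7]
gripper_width: 32.1
grasp_force: 3.7
```

arm_command(steps="0 0 0 0 0 0 0; 0 0 0 0 0 0 0; 0 0 0 0 0 0 0; 0 0 0 0 0 -0.01 0; 0 0 0 0 0 -0.03 0")

```text
t: 4.15
ee_pos: [637.2, -244.6, 42.0]
tcp_rot: [-0.001, 0.625, 0.781, -0.0]
ft_force: [0.5, 0.2, 0.0]
gripper_width: -0.2
grasp_force: 0.0
```

arm_command(steps="0 0 0 0 0 -0.04 0; 0 0 0 0 0 -0.08 0; 0 0 0 0 0 -0.12 0; 0 0 0 0 0 -0.14 0; 0 0 0 0 0 -0.14 0")

```text
t: 4.78
ee_pos: [639.3, -245.8, 185.7]
tcp_rot: [0.003, 0.625, 0.781, 0.001]
ft_force: [-0.4, -0.4, -0.9]
gripper_width: -0.2
grasp_force: 0.0
```

```bash
python3 go.py 493.5 346.7 170 96.5; python3 - <<'E'
from h import *
d,P,o=wrist(); print(o["ee_pos"]); print(rim(P,d["depth"],(637,-243),o["ee_pos"][2]+33)); cv2.imwrite("pics/w2.png",d["image"])
E
```

```text
t 4.78 pos [ 639.3 -245.8  185.7] f [-0.4 -0.4 -0.9] w -0.2 gf 0.0
turn [0.3 0.2 6.1] shift m [ 0.6101 -0.0127  0.0133]
[ 639.28599398 -245.82165988  185.67088433]
{'n': 180, 'ctr': array([ 636.9, -234.1]), 'size': array([13.1,  1.3]), 'yaw': np.float32(12.7), 'orig': array([ 621.3, -237.6]), 'z': np.float64(222.0), 'zs': array([218.7, 225.2]), 'mass': (np.int64(0), np.int64(0))}
```

```bash
python3 - <<'E'
from h import *
d,P,o=wrist(); cv2.imwrite("pics/w3.png",d["image"])
print(rim(P,d["depth"],(637,-243),45))
d=get_image("top");P=cloud(d);print(rim(P,d["depth"],(637,-243),45))
E
```

```text
{'n': 2198, 'ctr': array([ 638.1, -247.7]), 'size': array([ 56.1, 162.2]), 'yaw': np.float32(-77.4), 'orig': array([ 634.7, -232. ]), 'z': np.float64(45.5), 'zs': array([41. , 46.7]), 'mass': (np.int64(934), np.int64(495))}
{'n': 828, 'ctr': array([ 638.8, -250.4]), 'size': array([ 57.4, 170.3]), 'yaw': np.float32(-77.4), 'orig': array([ 635.3, -234.8]), 'z': np.float64(45.3), 'zs': array([40. , 48.2]), 'mass': (np.int64(401), np.int64(160))}
```

View pics/w3.png

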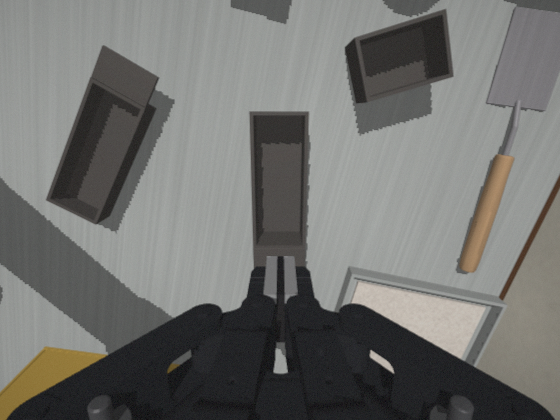

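The wrist view shows the tin unmoved at (278,190) and the fingers shut on nothing at (281,262). I'll retry, closing stepwise to see what happens.

arm_command(steps="0 0 0 0 0 0 1; 0 0 0 0 0 0 1; 0 0 0 0 0 0.04 1; 0 0 0 0 0 0.08 1; 0 0 0 0 0 0.12 1", squeeze=20)

```text
t: 5.55
ee_pos: [637.9, -244.8, 60.4]
tcp_rot: [-0.0, 0.625, 0.781, -0.0]
ft_force: [-0.2, -0.4, -0.9]
gripper_width: 85.1
grasp_force: 0.0
```

```bash
python3 go.py 637.2 -243.3 11 102.6
```

```text
t 5.55 pos [ 637.9 -244.8   60.4] f [-0.2 -0.4 -0.9] w 85.1 gf 0.0
turn [-0. -0.  0.] shift m [ 0.0016 -0.0003  0.0494]
```

arm_command(steps="0 0 0 0 0 0.03 1; 0 0 0 0 0 0.049 1; 0 0 0 0 0 0.049 1; 0 0 0 0 0 0.049 1")

```text
t: 6.05
ee_pos: [639.1, -245.5, 14.3]
tcp_rot: [0.001, 0.625, 0.781, 0.0]
ft_force: [-1.0, 0.2, -0.6]
gripper_width: 85.8
grasp_force: 0.0
```

arm_command(steps="0 0 0 0 0 0 0.75; 0 0 0 0 0 0 0.75; 0 0 0 0 0 0 0.75")

```text
t: 6.42
ee_pos: [638.2, -244.9, 13.5]
tcp_rot: [0.0, 0.625, 0.781, 0.0]
ft_force: [0.9, -0.1, 0.2]
gripper_width: 64.1
grasp_force: 0.0
```

arm_command(steps="0 0 0 0 0 0 0.63; 0 0 0 0 0 0 0.63; 0 0 0 0 0 0 0.63")

```text
t: 6.8
ee_pos: [637.9, -244.8, 12.8]
tcp_rot: [-0.0, 0.625, 0.781, -0.0]
ft_force: [0.5, -0.3, -0.3]
gripper_width: 53.9
grasp_force: 0.0
```

```bash
python3 - <<'E'
from h import *
d,P,o=wrist(); cv2.imwrite("pics/w4.png",d["image"])
d=get_image("side"); cv2.imwrite("pics/s4.png",cv2.resize(d["image"][180:360,330:560],None,fx=3,fy=3))
E
```

```text
(no output)
```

View pics/s4.png

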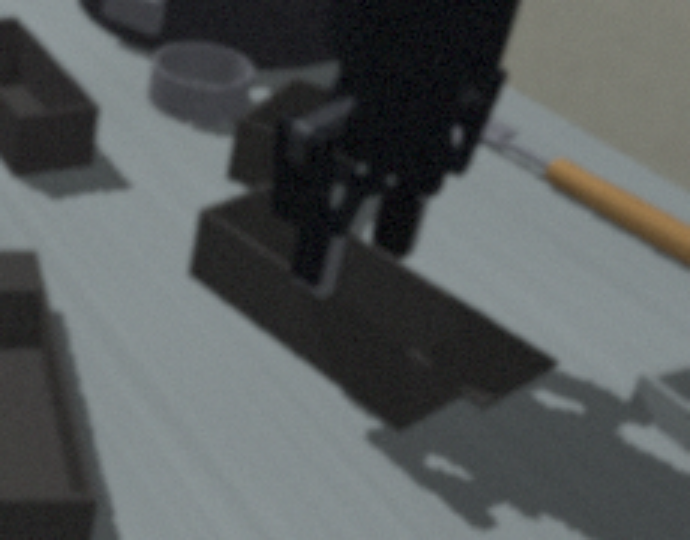

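The side crop shows the fingers outside the tin walls, with the near tip at (320,290) below the rim, so nothing passed through yet. I'll close a little further.

arm_command(steps="0 0 0 0 0 0 0.58; 0 0 0 0 0 0 0.58")

```text
t: 7.15
ee_pos: [638.4, -245.2, 13.6]
tcp_rot: [0.001, 0.625, 0.781, 0.0]
ft_force: [0.0, -0.4, 3.9]
gripper_width: 49.9
grasp_force: 1.8
```

```bash
python3 - <<'E'
from h import *
d,P,o=wrist(); cv2.imwrite("pics/w5.png",d["image"][60:,:])
print(rim(P,d["depth"],(637,-243),45),o["grasp_force"],o["gripper_width"])
E
```

```text
{'n': 6552, 'ctr': array([ 636.9, -236.4]), 'size': array([ 62.4, 139.3]), 'yaw': np.float32(102.6), 'orig': array([ 640.4, -252. ]), 'z': np.float64(45.3), 'zs': array([39.2, 46.7]), 'mass': (np.int64(1319), np.int64(1937))} 1.7730284683057107 49.87078324270674
```

View pics/w5.png

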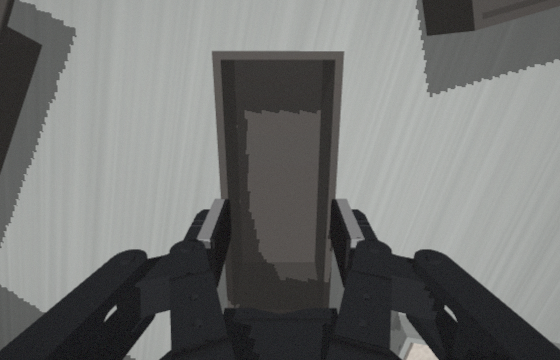

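The wrist view shows the pads at the rim (tips at (228,260) and (335,260)), possibly sitting on it. I'll measure the tip height from depth.

```bash
python3 - <<'E'
from h import *
d,P,o=wrist()
a=np.radians(102.6); X=np.array([np.cos(a),np.sin(a)]); Y=np.array([X[1],-X[0]])
for r in range(250,330,8):
    print(r,[(int(p[2]),int((p[:2]-o["ee_pos"][:2])@X),int((p[:2]-o["ee_pos"][:2])@Y)) for p in P[r,200:240:5]])
E
```

```text
250 [(0, -6, -51), (0, -6, -48), (0, -6, -44), (0, -6, -41), (0, -6, -38), (46, 14, -26), (39, 11, -25), (22, 4, -25)]
258 [(1, -11, -51), (1, -11, -48), (185, 78, 0), (1, -11, -41), (0, -11, -38), (45, 10, -26), (39, 7, -25), (23, 0, -25)]
266 [(0, -17, -52), (0, -18, -48), (0, -17, -45), (58, 12, -29), (56, 11, -27), (56, 11, -24), (46, 6, -24), (24, -5, -25)]
274 [(58, 8, -36), (58, 8, -33), (65, 12, -29), (64, 11, -27), (64, 11, -25), (59, 8, -24), (47, 2, -24), (25, -9, -25)]
282 [(64, 7, -34), (70, 11, -30), (72, 12, -28), (71, 11, -26), (70, 11, -24), (61, 5, -24), (49, 0, -24), (28, -13, -25)]
290 [(71, 8, -32), (76, 11, -29), (77, 11, -27), (77, 11, -25), (72, 9, -24), (62, 2, -24), (50, -4, -24), (28, -18, -25)]
298 [(82, 11, -30), (83, 11, -27), (83, 12, -25), (81, 11, -24), (74, 6, -24), (63, 0, -24), (50, -9, -24), (29, -22, -25)]
306 [(90, 13, -27), (89, 13, -26), (83, 8, -26), (82, 8, -24), (73, 2, -24), (64, -4, -24), (46, -16, -25), (32, -26, -25)]
314 [(93, 12, -27), (94, 13, -25), (85, 6, -25), (83, 5, -24), (75, 0, -24), (65, -7, -24), (45, -22, -25), (33, -30, -25)]
322 [(98, 12, -25), (98, 12, -24), (85, 3, -25), (83, 1, -24), (76, -3, -24), (45, -26, -28), (45, -26, -26), (33, -35, -25)]
```

The finger ends really stop about 32 mm short of the reported TCP, so they were resting on the rim. I'll lift, then measure the tip position in the tool frame at two openings.

arm_command(steps="0 0 0 0 0 -0.03 0.67; 0 0 0 0 0 -0.06 0.67; 0 0 0 0 0 -0.06 0.67; 0 0 0 0 0 -0.06 0.67")

```text
t: 7.75
ee_pos: [637.1, -244.2, 71.7]
tcp_rot: [-0.001, 0.625, 0.781, -0.0]
ft_force: [0.5, -0.5, 0.3]
gripper_width: 57.0
grasp_force: 0.0
```

```bash
cat > tips.py <<'E'
from h import *
d,P,o=wrist(); M=np.asarray(d["tool_from_camera"])
f=foc(d); z=d["depth"]; v,u=np.mgrid[0:420,0:560]
C=np.stack([(u-d["cx"])/f*z,(v-d["cy"])/f*z,z],-1); T=C@M[:3,:3].T+M[:3,3]
print("w",o["gripper_width"],o["ee_pos"])
m=(np.abs(T[...,0])<13)&(np.abs(T[...,1])<60)&(z>0)&(P[...,2]>55)&(T[...,2]>-120)
for s in (-1,1):
    p=T[m&(T[...,1]*s>0)]; b=p[p[:,2]>np.percentile(p[:,2],99.5)-8]
    print(s,len(p),"zmax pct",np.percentile(p[:,2],[50,95,99,99.8]).round(1),"tip y",np.percentile(b[:,1],[2,50,98]).round(1),"x",np.percentile(b[:,0],[2,98]).round(1))
E
python3 tips.py
```

```text
w 56.98564697946655 [ 637.07320844 -244.22005709   71.67849792]
-1 13250 zmax pct [-94.1 -51.  -39.8 -35.8] tip y [-40.3 -28.3 -28. ] x [-9.1 12.3]
1 13282 zmax pct [-94.4 -50.9 -39.8 -35.7] tip y [28.8 29.2 41.2] x [-8.9 12.3]
```

arm_command(steps="0 0 0 0 0 0 1; 0 0 0 0 0 0 1; 0 0 0 0 0 0 1")

```text
t: 8.18
ee_pos: [637.8, -244.8, 72.5]
tcp_rot: [-0.0, 0.625, 0.781, -0.0]
ft_force: [0.2, 0.6, 0.3]
gripper_width: 85.5
grasp_force: 0.0
```

```bash
python3 tips.py;  python3 go.py 637.2 -243.3 11 102.6
```

```text
w 85.49467665434004 [ 637.80194427 -244.82371287   72.50039908]
-1 9951 zmax pct [-96.1 -53.3 -46.2 -43.4] tip y [-53.8 -42.4 -41.9] x [-9.2 12.3]
1 9611 zmax pct [-95.7 -52.9 -46.  -43.5] tip y [42.8 43.2 54.6] x [-9.3 12.2]
t 8.22 pos [ 637.9 -244.9   72.7] f [ 0.   0.3 -0.6] w 85.3 gf 0.0
turn [-0. -0.  0.] shift m [ 0.0017 -0.0003  0.0617]
```

Tips sit at tool z about -35 when gripping 56 mm and -43 fully open. So grip the deep tin with the TCP at about -22.

arm_command(steps="0 0 0 0.0015 0 0.04 1; 0 0 0 0.0015 0 0.07 1; 0 0 0 0.0015 0 0.092 1; 0 0 0 0.0015 0 0.094 1; 0 0 0 0.0015 0 0.094 1", squeeze=35)

```text
t: 8.85
ee_pos: [638.4, -244.0, -20.2]
tcp_rot: [0.001, 0.625, 0.781, 0.0]
ft_force: [0.5, -0.4, 1.0]
gripper_width: 85.4
grasp_force: 0.0
```

arm_command(steps="0 0 0 0 0 0 0.7; 0 0 0 0 0 0 0.6; 0 0 0 0 0 0 0.5; 0 0 0 0 0 0 0.3; 0 0 0 0 0 0 0")

```text
t: 9.48
ee_pos: [638.3, -243.9, -19.7]
tcp_rot: [0.001, 0.625, 0.781, 0.0]
ft_force: [-0.2, -0.4, 5.8]
gripper_width: 55.8
grasp_force: 39.7
```

arm_command(steps="0 0 0 0 0 0 0; 0 0 0 0 0 0 0; 0 0 0 0 0 -0.01 0; 0 0 0 0 0 -0.02 0; 0 0 0 0 0 -0.02 0")

```text
t: 10.1
ee_pos: [638.3, -243.7, -0.1]
tcp_rot: [0.001, 0.625, 0.781, 0.0]
ft_force: [0.1, 0.2, -2.3]
gripper_width: 55.6
grasp_force: 39.0
```

arm_command(steps="0 0 0 0 0 -0.04 0; 0 0 0 0 0 -0.08 0; 0 0 0 0.03 0 -0.11 0; 0 0 1 0.08 0 -0.12 0; 0 0 2 0.13 0 -0.12 0")

```text
t: 10.72
ee_pos: [609.4, -115.5, 119.9]
tcp_rot: [0.001, 0.639, 0.769, 0.001]
ft_force: [1.0, 1.1, -3.4]
gripper_width: 55.9
grasp_force: 39.0
```

```bash
python3 go.py 495.2 332 120 96.5
```

```text
t 10.72 pos [ 609.4 -115.5  119.9] f [ 1.   1.1 -3.4] w 55.9 gf 39.0
turn [0.1 0.  4.1] shift m [ 4.609e-01 -3.030e-02 -3.000e-04]
```

arm_command(steps="0 0 1 0.05 -0.003 0 0; 0 0 2 0.1 -0.006 0 0; 0 0 3 0.15 -0.01 0 0; 0 0 4 0.2 -0.013 0 0; 0 0 4 0.25 -0.016 0 0")

```text
t: 11.35
ee_pos: [546.5, 127.8, 118.8]
tcp_rot: [-0.0, 0.665, 0.747, -0.0]
ft_force: [0.7, -0.2, -1.9]
gripper_width: 55.8
grasp_force: 39.0
```

```bash
python3 go.py 495.2 332 120 96.5
```

```text
t 11.35 pos [546.5 127.8 118.8] f [ 0.7 -0.2 -1.9] w 55.8 gf 39.0
turn [-0.  -0.   0.1] shift m [ 0.2088 -0.0274 -0.0012]
```

arm_command(steps="0 0 0 0.05 -0.007 0 0; 0 0 0 0.1 -0.013 0 0; 0 0 0 0.15 -0.02 0 0; 0 0 0 0.19 -0.025 0 0; 0 0 0 0.2 -0.027 0 0")

```text
t: 11.98
ee_pos: [494.9, 326.2, 118.2]
tcp_rot: [-0.001, 0.662, 0.749, 0.0]
ft_force: [-0.8, 0.5, -2.7]
gripper_width: 55.4
grasp_force: 38.9
```

arm_command(steps="0 0 0 0 0 0 0; 0 0 0 0 0 0 0")

```text
t: 12.22
ee_pos: [498.2, 319.1, 119.0]
tcp_rot: [0.001, 0.666, 0.746, -0.001]
ft_force: [0.3, 0.2, -1.9]
gripper_width: 55.6
grasp_force: 38.9
```

```bash
python3 go.py 495.2 332 50 96.5; python3 - <<'E'
from h import *
d,P,o=wrist(); a=np.radians(-83.5); h=o["ee_pos"][2]+20+45; 
print("wr",rim(P,d["depth"],(497,325),h),h)
d=get_image("top");P=cloud(d)
print("top",rim(P,d["depth"],(497,325),h)); print("base",rim(P,d["depth"],(497,325),57))
E
```

```text
t 12.22 pos [498.2 319.1 119. ] f [ 0.3  0.2 -1.9] w 55.6 gf 38.9
turn [ 0.   0.1 -0. ] shift m [ 0.0133 -0.0016  0.0689]
wr {'n': 10342, 'ctr': array([496.2, 343. ]), 'size': array([ 83. , 108.2]), 'yaw': np.float32(95.1), 'orig': array([497.6, 327. ]), 'z': np.float64(184.1), 'zs': array([178.5, 189.2]), 'mass': (np.int64(96), np.int64(1952))} 183.97017805680872
top {'n': 1000, 'ctr': array([506.4, 271.4]), 'size': array([68.1, 96.3]), 'yaw': np.float32(-79.0), 'orig': array([503.4, 287.1]), 'z': np.float64(184.8), 'zs': array([181.6, 186.9]), 'mass': (np.int64(0), np.int64(0))}
base {'n': 253, 'ctr': array([498.4, 300. ]), 'size': array([ 56. , 125.1]), 'yaw': np.float32(-83.2), 'orig': array([496.5, 315.9]), 'z': np.float64(57.5), 'zs': array([51.1, 60.5]), 'mass': (np.int64(105), np.int64(10))}
```

arm_command(steps="0 0 0 0.0133 -0.0016 0 0; 0 0 0 0.0133 -0.0016 0.03 0; 0 0 0 0.0133 -0.0016 0.06 0; 0 0 0 0.0133 -0.0016 0.072 0; 0 0 0 0.0133 -0.0016 0.072 0")

```text
t: 12.95
ee_pos: [493.9, 334.9, 46.4]
tcp_rot: [-0.0, 0.665, 0.747, -0.001]
ft_force: [0.5, 0.6, -2.2]
gripper_width: 55.6
grasp_force: 38.8
```

arm_command(steps="0 0 0 0 0 0 0; 0 0 0 0 0 0 0")

```text
t: 13.2
ee_pos: [495.0, 335.2, 48.1]
tcp_rot: [0.0, 0.665, 0.747, 0.001]
ft_force: [-0.2, -0.4, -2.1]
gripper_width: 55.4
grasp_force: 38.8
```

```bash
python3 go.py 495.2 332 37 96.5
```

```text
t 13.2 pos [495.  335.2  48.1] f [-0.2 -0.4 -2.1] w 55.4 gf 38.8
turn [ 0.1 -0.1  0.1] shift m [-0.0032 -0.0002  0.0111]
```

arm_command(steps="0 0 0 -0.003 0 0.004 0; 0 0 0 -0.003 0 0.008 0; 0 0 0 -0.003 0 0.01 0; 0 0 0 -0.003 0 0.01 0")

```text
t: 13.7
ee_pos: [494.4, 331.4, 37.3]
tcp_rot: [-0.0, 0.665, 0.747, -0.0]
ft_force: [-2.2, -1.4, 2.9]
gripper_width: 55.7
grasp_force: 39.3
```

```bash
python3 go.py 495.2 332 37 96.5
```

```text
t 13.7 pos [494.4 331.4  37.3] f [-2.2 -1.4  2.9] w 55.7 gf 39.3
turn [-0.   0.   0.1] shift m [0.0005 0.0008 0.0003]
```

Contact (force changed from -2 to +3 N). I'll release gently and retreat upward.

arm_command(steps="0 0 0 0 0 0 0.72; 0 0 0 0 0 0 0.8; 0 0 0 0 0 0 1; 0 0 0 0 0 0 1")

```text
t: 14.2
ee_pos: [494.6, 331.8, 36.9]
tcp_rot: [-0.0, 0.665, 0.747, 0.0]
ft_force: [0.6, -1.1, -0.0]
gripper_width: 85.2
grasp_force: 0.0
```

arm_command(steps="0 0 0 0 0 -0.02 1; 0 0 0 0 0 -0.05 1; 0 0 0 0 0 -0.09 1; 0 0 0 0 0 -0.13 1; 0 0 0 0 0 -0.15 1")

```text
t: 14.82
ee_pos: [495.6, 332.1, 189.5]
tcp_rot: [0.001, 0.665, 0.747, 0.002]
ft_force: [-0.8, -0.2, 0.1]
gripper_width: 85.6
grasp_force: 0.0
```

```bash
python3 - <<'E'
from h import *
d,P,o=wrist()
print("wr",rim(P,d["depth"],(497,325),102))
d=get_image("top");P=cloud(d)
print("top",rim(P,d["depth"],(497,325),102)); print("base",rim(P,d["depth"],(497,300),57)); print("shal",rim(P,d["depth"],(449,-238),30))
E
python3 go.py 446.7 -246.3 100 72.6
```

```text
wr {'n': 3993, 'ctr': array([495.8, 323.1]), 'size': array([ 56.2, 171.5]), 'yaw': np.float32(-83.3), 'orig': array([493.9, 339. ]), 'z': np.float64(102.5), 'zs': array([ 98.7, 103.6]), 'mass': (np.int64(2143), np.int64(778))}
top {'n': 984, 'ctr': array([495.3, 322.1]), 'size': array([ 56.8, 172. ]), 'yaw': np.float32(-83.0), 'orig': array([493.3, 338. ]), 'z': np.float64(103.0), 'zs': array([ 98.9, 105.3]), 'mass': (np.int64(609), np.int64(75))}
base {'n': 1390, 'ctr': array([495.8, 345.8]), 'size': array([ 44.2, 122.8]), 'yaw': np.float32(-83.3), 'orig': array([493.9, 361.7]), 'z': np.float64(61.6), 'zs': array([59.1, 63.6]), 'mass': (np.int64(132), np.int64(111))}
shal {'n': 942, 'ctr': array([ 449. , -237.6]), 'size': array([173.2,  56.8]), 'yaw': np.float32(73.0), 'orig': array([ 444.3, -252.9]), 'z': np.float64(30.9), 'zs': array([26.3, 33.5]), 'mass': (np.int64(531), np.int64(167))}
t 14.93 pos [496.2 332.5 189.6] f [ 0.7  0.1 -0.5] w 85.3 gf 0.0
turn [ 0.3 -0.2 24. ] shift m [-0.5694 -0.1166  0.0874]
```

Deep tin is placed within about 1 mm. Now the shallow one.

arm_command(steps="0 0 5 -0.055 -0.011 0 1; 0 0 10 -0.11 -0.022 0 1; 0 0 15 -0.165 -0.034 0 1; 0 0 20 -0.22 -0.045 0 1; 0 0 24 -0.275 -0.056 0 1")

```text
t: 15.55
ee_pos: [469.7, 50.4, 185.9]
tcp_rot: [-0.0, 0.806, 0.591, -0.001]
ft_force: [0.5, -1.1, -0.3]
gripper_width: 85.3
grasp_force: 0.0
```

```bash
python3 go.py 446.7 -246.3 100 72.6
```

```text
t 15.55 pos [469.7  50.4 185.9] f [ 0.5 -1.1 -0.3] w 85.3 gf 0.0
turn [-0.1  0.1 -0.1] shift m [-0.2898  0.0673  0.0861]
```

arm_command(steps="0 0 0 -0.055 0.012 0 1; 0 0 0 -0.11 0.024 0.01 1; 0 0 0 -0.165 0.037 0.02 1; 0 0 0 -0.22 0.049 0.03 1; 0 0 0 -0.265 0.06 0.035 1")

```text
t: 16.18
ee_pos: [447.4, -220.5, 150.3]
tcp_rot: [-0.001, 0.806, 0.592, -0.001]
ft_force: [0.8, -0.4, -0.8]
gripper_width: 85.3
grasp_force: 0.0
```

arm_command(steps="0 0 0 0 0 0 1; 0 0 0 0 0 0 1")

```text
t: 16.42
ee_pos: [448.4, -217.7, 150.9]
tcp_rot: [-0.001, 0.806, 0.592, -0.0]
ft_force: [-0.1, 0.8, -0.4]
gripper_width: 85.4
grasp_force: 0.0
```

```bash
python3 - <<'E'
from h import *
d,P,o=wrist()
print("wr",rim(P,d["depth"],(449,-238),30))
E
python3 go.py 446.6 -246.3 60 72.7
```

```text
wr {'n': 3754, 'ctr': array([ 449.1, -237.6]), 'size': array([171.4,  56.1]), 'yaw': np.float32(72.7), 'orig': array([ 444.3, -252.9]), 'z': np.float64(30.5), 'zs': array([27.3, 31.7]), 'mass': (np.int64(2389), np.int64(537))}
t 16.48 pos [ 448.8 -217.   151.1] f [0.1 0.2 0.4] w 85.0 gf 0.0
turn [-0.1 -0.1  0. ] shift m [-0.0287  0.0068  0.0911]
```

arm_command(steps="0 0 0 -0.0287 0.0068 0 1; 0 0 0 -0.0287 0.0068 0.05 1; 0 0 0 -0.0287 0.0068 0.1 1; 0 0 0 -0.0287 0.0068 0.13 1; 0 0 0 -0.0287 0.0068 0.13 1")

```text
t: 17.1
ee_pos: [445.9, -245.4, 20.0]
tcp_rot: [-0.003, 0.805, 0.593, -0.001]
ft_force: [0.6, -0.4, -0.3]
gripper_width: 85.5
grasp_force: 0.0
```

```bash
python3 go.py 446.5 -246.2 -28 72.7
```

```text
t 17.1 pos [ 445.9 -245.4   20. ] f [ 0.6 -0.4 -0.3] w 85.5 gf 0.0
turn [-0.3 -0.1  0.1] shift m [-0.0007  0.0011  0.048 ]
```

arm_command(steps="0 0 0 -0.0007 0.0005 0.03 1; 0 0 0 -0.0007 0.0005 0.046 1; 0 0 0 -0.0007 0.0005 0.047 1; 0 0 0 -0.0007 0.0005 0.047 0.8; 0 0 0 -0.0007 0.0005 0.047 0.7")

```text
t: 17.73
ee_pos: [447.6, -249.2, -24.2]
tcp_rot: [0.001, 0.806, 0.592, 0.0]
ft_force: [0.3, -0.1, 0.3]
gripper_width: 59.9
grasp_force: 0.0
```

arm_command(steps="0 0 0 0 0 0 0.6; 0 0 0 0 0 0 0.4; 0 0 0 0 0 0 0; 0 0 0 0 0 0 0; 0 0 0 0 0 0 0")

```text
t: 18.35
ee_pos: [447.4, -249.1, -24.1]
tcp_rot: [0.0, 0.806, 0.592, 0.0]
ft_force: [-0.2, 0.2, 6.4]
gripper_width: 55.5
grasp_force: 38.3
```

arm_command(steps="0 0 0 0 0 -0.01 0; 0 0 0 0 0 -0.02 0; 0 0 0 0 0 -0.02 0")

```text
t: 18.73
ee_pos: [447.8, -249.3, -4.2]
tcp_rot: [0.001, 0.806, 0.592, 0.0]
ft_force: [0.2, -0.3, -1.3]
gripper_width: 54.9
grasp_force: 37.7
```

arm_command(steps="0 0 0 0 0 -0.04 0; 0 0 0 0 0 -0.08 0; 0 0 0 0 0 -0.12 0; 0 0 0 0.02 0 -0.15 0; 0 0 0 0.05 -0.01 -0.16 0")

```text
t: 19.35
ee_pos: [453.7, -199.3, 156.9]
tcp_rot: [0.002, 0.806, 0.591, 0.001]
ft_force: [1.0, 1.0, -2.5]
gripper_width: 55.7
grasp_force: 38.6
```

```bash
python3 go.py 497.1 311.7 155 96.7
```

```text
t 19.35 pos [ 453.7 -199.3  156.9] f [ 1.   1.  -2.5] w 55.7 gf 38.6
turn [  0.2   0.1 -24.2] shift m [ 0.5005 -0.1121  0.0008]
```

arm_command(steps="0 0 -5 0.05 -0.011 0 0; 0 0 -10 0.1 -0.022 0 0; 0 0 -15 0.15 -0.034 0 0; 0 0 -20 0.2 -0.045 0 0; 0 0 -24 0.25 -0.056 0 0")

```text
t: 19.98
ee_pos: [473.3, 58.7, 154.8]
tcp_rot: [-0.0, 0.664, 0.748, -0.0]
ft_force: [0.9, 0.1, -1.6]
gripper_width: 54.9
grasp_force: 38.5
```

```bash
python3 go.py 497.1 311.7 155 96.7
```

```text
t 19.98 pos [473.3  58.7 154.8] f [ 0.9  0.1 -1.6] w 54.9 gf 38.5
turn [-0.   0.   0.1] shift m [ 2.484e-01  5.350e-02 -2.000e-04]
```

arm_command(steps="0 0 0 0.055 0.012 0 0; 0 0 0 0.11 0.024 0 0; 0 0 0 0.165 0.036 0 0; 0 0 0 0.22 0.047 0 0; 0 0 0 0.248 0.0535 0 0")

```text
t: 20.6
ee_pos: [496.5, 314.1, 154.0]
tcp_rot: [-0.001, 0.663, 0.749, -0.0]
ft_force: [0.5, 0.3, -0.6]
gripper_width: 55.4
grasp_force: 38.5
```

arm_command(steps="0 0 0 0 0 0 0; 0 0 0 0 0 0 0; 0 0 0 0 0 0 0")

```text
t: 20.98
ee_pos: [498.4, 307.4, 155.0]
tcp_rot: [0.0, 0.666, 0.746, -0.0]
ft_force: [0.1, 0.4, -1.8]
gripper_width: 55.4
grasp_force: 38.5
```

```bash
python3 go.py 497.1 311.7 90 96.7
```

```text
t 20.98 pos [498.4 307.4 155. ] f [ 0.1  0.4 -1.8] w 55.4 gf 38.5
turn [-0.   0.1 -0.2] shift m [ 0.0045 -0.0008  0.065 ]
```

arm_command(steps="0 0 0 0.0045 -0.0008 0.02 0; 0 0 0 0.0045 -0.0008 0.045 0; 0 0 0 0.0045 -0.0008 0.064 0; 0 0 0 0.0045 -0.0008 0.065 0; 0 0 0 0.0045 -0.0008 0.065 0")

```text
t: 21.6
ee_pos: [497.6, 313.4, 90.7]
tcp_rot: [0.0, 0.665, 0.746, 0.001]
ft_force: [0.4, 0.5, -1.7]
gripper_width: 55.3
grasp_force: 38.4
```

```bash
python3 go.py 497.1 311.7 78 96.7
```

```text
t 21.6 pos [497.6 313.4  90.7] f [ 0.4  0.5 -1.7] w 55.3 gf 38.4
turn [ 0.1 -0.  -0.1] shift m [-0.0017 -0.0007  0.0127]
```

arm_command(steps="0 0 0 -0.0015 -0.0005 0.004 0; 0 0 0 -0.0015 -0.0005 0.008 0; 0 0 0 -0.0015 -0.0005 0.011 0; 0 0 0 -0.0015 -0.0005 0.011 0")

```text
t: 22.1
ee_pos: [496.2, 312.4, 78.6]
tcp_rot: [-0.0, 0.665, 0.747, -0.0]
ft_force: [0.6, 0.1, -1.5]
gripper_width: 55.4
grasp_force: 38.4
```

```bash
python3 go.py 497.1 311.7 78 96.7
```

```text
t 22.1 pos [496.2 312.4  78.6] f [ 0.6  0.1 -1.5] w 55.4 gf 38.4
turn [-0.  0. -0.] shift m [-0.0008  0.0008  0.0006]
```

arm_command(steps="0 0 0 0 0 0.001 0; 0 0 0 0 0 0.0015 0; 0 0 0 0 0 0.0015 0")

```text
t: 22.48
ee_pos: [496.6, 312.6, 77.9]
tcp_rot: [0.0, 0.665, 0.747, 0.0]
ft_force: [-0.7, -0.6, 3.7]
gripper_width: 55.3
grasp_force: 38.9
```

Contact made. Release and retreat.

arm_command(steps="0 0 0 0 0 0 0.72; 0 0 0 0 0 0 0.8; 0 0 0 0 0 0 1; 0 0 0 0 0 0 1")

```text
t: 22.98
ee_pos: [496.5, 312.4, 77.3]
tcp_rot: [0.0, 0.665, 0.747, -0.0]
ft_force: [0.4, 0.3, 0.1]
gripper_width: 85.8
grasp_force: 0.0
```

arm_command(steps="0 0 0 0 0 -0.02 1; 0 0 0 0 0 -0.05 1; 0 0 0 0 0 -0.09 1; 0 0 0 0 0 -0.13 1; 0 0 0 0 0 -0.14 1")

```text
t: 23.6
ee_pos: [498.0, 312.9, 220.2]
tcp_rot: [0.001, 0.665, 0.747, 0.003]
ft_force: [0.7, -0.0, -0.4]
gripper_width: 85.2
grasp_force: 0.0
```

```bash
python3 - <<'E'
from h import *
d,P,o=wrist(); cv2.imwrite("pics/w9.png",d["image"]); print(o["ee_pos"],o["gripper_width"])
print("wr",rim(P,d["depth"],(496,324),132)); print("deep",rim(P,d["depth"],(496,324),102))
d=get_image("top");P=cloud(d)
print("top",rim(P,d["depth"],(496,324),132))
E
```

```text
[498.0401181  312.86346766 220.20937665] 85.20859488580287
wr {'n': 5215, 'ctr': array([495.5, 324.2]), 'size': array([ 56.1, 171.6]), 'yaw': np.float32(96.6), 'orig': array([497.3, 308.3]), 'z': np.float64(132.5), 'zs': array([129.6, 133.7]), 'mass': (np.int64(684), np.int64(3401))}
deep {'n': 7060, 'ctr': array([497.5, 306.8]), 'size': array([ 49.3, 131.4]), 'yaw': np.float32(96.6), 'orig': array([499.3, 290.9]), 'z': np.float64(106.1), 'zs': array([104.9, 107.3]), 'mass': (np.int64(741), np.int64(996))}
top {'n': 623, 'ctr': array([496.6, 311.5]), 'size': array([ 56.8, 148.3]), 'yaw': np.float32(-83.4), 'orig': array([494.8, 327.3]), 'z': np.float64(132.5), 'zs': array([126.2, 135. ]), 'mass': (np.int64(165), np.int64(145))}
```

View pics/w9.png

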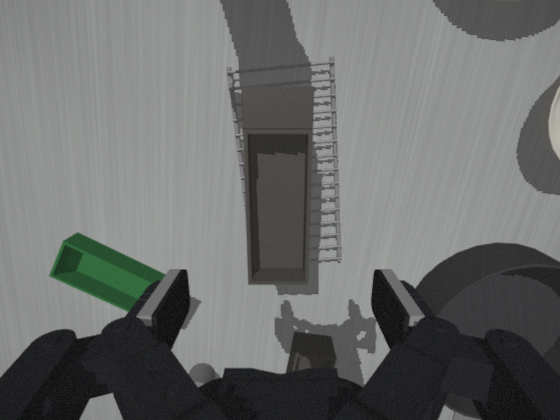

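The view shows the shallow tin squarely on top at (278,190), ledge at (277,107), with the gripper clear. It measures level at z 132.5, 31 mm along the deep tin. I'll hand it in.

```bash
python3 -c "
from workcell import *
print(close_job())"
```

```text
the job is handed in; nothing more can be done
None
```

The deep ledge tin is on the rack tin and the shallow one on the deep, each within about 1 mm of its intended place; both are released, and I handed the job in at about 24 s (verdict not shown), after a first grasp closed on nothing and had to be redone lower.

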